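Index the dish carousel to the viewing head

ROBOT

A 6-joint arm with a two-finger parallel gripper is mounted at the origin on the work surface. World frame = base frame: x ahead of the robot, y to its left, z up, the work surface at z = 0. Lengths are in m, angles in rad, forces in N, time in s.
With the tool pointing down it reaches from about 0.325 to 0.9 m from the base axis. Payload 6.1 kg.
Tool frame: the origin (TCP) lies between the finger pads; the fingertips stand 22 mm ahead of it and the grasp point (between the pads) lies 3 mm ahead of it; z points along the fingers, x is the direction in which the jaws open and shut, and the axes are right-handed (so a half turn about z gives the same grasp; the last joint's range is limited). The gripper opens to 85 mm and grips with 20 to 120 N. Pads are 22 mm wide; open, the fingers measure 114 mm over their backs; the gripper's body (76 mm by 85 mm) begins 54 mm behind the grasp point. The pads swing forward as they close: fully open they stand 13 mm farther back than shut.
Start: joints at [-0.126, 0.22, 1.526, -0, 1.395, -0.126], TCP at [0.625, -0, 0.253] pointing down, gripper open.
Joint ranges: [-2.98, 2.98], [-0.91, 2.08], [0.09, 2.57], [-1.24, 4.39], [0.2, 2.65], [-2.68, 2.68]. Speed limits (rad/s): [2.57, 2.57, 3.01, 3.14, 3.14, 3.14].

INTERFACE

Orientations are given as a unit quaternion [x, y, z, w].
In Python, from rig import ctrl, capture, camera_params gives the robot as it stands.
- The arm moves only by the tool servo_tool, never from a script. Its arguments are lists of equal length, an entry for each row: "rotation": the turn, a rotation vector about the tool's x, y, z in degrees, a list of three; "dp": the shift along the tool's x, y, z in mm, a list of three; "fingers": the opening, from 0 (shut) to 1 (fully open). In form: {"rotation": [[wx, wy, wz], ...], "dp": [[dx, dy, dz], ...], "fingers": [fingers, ...]}. A call has 1 to 5 rows; each row is the pose to reach, as a shift and turn from the pose measured when the call began, along the tool's axes at that moment; what a row does not reach only later rows make up. A row lasts 1/12 s, in which the tool goes at most 41.7 mm and 7.16 degrees, less where a joint would pass 70% of its speed; a pose out of reach is approached as far as the arm can. A call with a gripper value outside its range is refused whole. The fingers move at their own pace and stop on an object; "grip_force" is the grip in N (left out, the last holds). Time passes only in rows, so rows that repeat a pose let the fingers close. It gives the time, the measured TCP pose, the force and the opening at its end, in the units of the state.
- ctrl.state(): the state, without advancing time (a new reading comes with each control period).
- capture(name): name is "scene" or "side" or "wrist"; returns (picture, depth): 420x560x3 uint8, red, green, blue; 420x560 float32, m along the optical axis (not along the pixel's ray), 0 where there is no reading.
- camera_params(name): a dict with "vfov" (degrees; the focal length in pixels is half the picture's height over the tangent of half this angle, whatever the lens; pixels are square), "cx", "cy" (the principal point, pixels), "view" (4x4, takes a point from world to camera coordinates). Camera axes: x right, y down, z forward; pixel columns grow to the right and rows downward; lengths in m; the calibration is good to about 2 mm. The wrist camera is an equidistant fisheye: a pixel r from the principal point sees the ray r / f radians off the axis. A picture is of the moment at which its call begins: read the wrist's pose just before it. camera_params takes no time and is no camera call; for the wrist camera it gives the pose at the moment of the call.
- ctrl.finish_job(): hands the job in, once; it reports no verdict.
The state is a dict: "time_s": time; "q": joint angles; "qd": joint speeds; "tau": joint torques, N m; "ee_pos": TCP position; "eef_rot": TCP orientation; "contact_force": force on the tool from outside, world axes, zero at the start; "wrist_torque": the same for the moment, N m; "gripper_width": finger opening in m.
Only numpy, scipy, OpenCV 4.12 (cv2) and the standard library are available. Lean on these libraries where they do the work, as an engineer would, in place of code of your own. Each camera call takes 0.05 s, during which the arm holds its last target. There are 200 camera calls.

TASK

Turn the carousel one station so that the flat lidded culture dish comes under the viewing head: draw the spring pin up by its black knob, swing the wheel round by that knob, and let the pin drop fully home into the hole of the next index block. The blocks were clamped by hand, so find the hole by feel, without forcing the pin against the blocks; let go of the knob at the end, and leave the dish and the slug in their wells and the things around alone.

Things in the scene. Friction and masses are not known exactly. Their poses are not given: they have to be found in the camera images.
- carousel: White round base plate, 330 mm across and 12 mm thick, fixed to the bench, with a column that carries the viewing head over the wheel (head's lower end 140 mm above the bench; column and head all lie on this frame's +x side). Origin: on the vertical wheel axis at bench height; +x points from the axis to the column, z up; the frame may be yawed.
- hub (a point): Top of the steel boss in the middle of the wheel, on the wheel axis, 62 mm above the bench.
- lens_axis (a point): Point straight under the viewing head, at the height of the well floors (50 mm above the bench), 66 mm from the wheel axis. The well standing here is empty at the start.
- wheel (a joint): Angle of the wheel, rad, counter-clockwise from above, 0 at the start, stops at -1.3 and 1.3; friction of 0.12 N m keeps it where it is left. Aluminium disc 196 mm across, top 50 mm above the bench, six wells (44 mm inside, rim 4 mm high) at 60 degrees on a 66 mm radius. A 36 mm wide arm (top at 52 mm) opposite the well under the head carries the plunger, 135 mm from the axis.
- plunger (a joint): How far the spring plunger is drawn up, m: 0 = fully home, 0.014 = stop. The spring pushes it down with 3.6 N when home plus 300 N per m drawn. Resting on a block top it reads 0.009 (clears it above that), and sliding it there takes 5 to 8 N sideways at the knob. If let go between two blocks it drops beside them to 0 and is caught by the next block's side: that is not home.
- start_hole (a point): Mouth of the hole in which the pin stands at the start, in a steel index block 50 mm long along the circle; all block tops are 34 mm above the bench, holes 12 mm wide, 135 mm from the axis. Two more blocks, 80 mm long with the hole mid-way along, stand about 60 degrees round the axis either way, clamped by hand and off by up to 4.6 degrees (11 mm).
- knob (a point): Middle of the black cylindrical plunger knob, 26 mm in diameter, 28 mm tall, upright, round; 78 mm above the bench when the pin is home (the knob's underside at 64 mm, its top at 92 mm). It rises with the pin and goes round with the wheel, and does not spin on the pin. Below it a 19 mm wide guide sleeve stands on the wheel's arm.
- pin: Steel index pin, 10 mm in diameter, flat-ended, under the knob; origin at its lower end, 25 mm above the bench when home (9 mm deep in the block). Side loads on it above 25 N count as forcing.
- dish: White round culture dish with its lid on, 41 mm in diameter, 14 mm tall, flat, loose in a well beside the one under the head (left or right of it). Origin: centre of its underside.
- slug: Plain aluminium focusing slug: disc 41 mm in diameter, 16 mm tall, with an upright stud 10 mm thick and 20 mm tall. Loose in the well on the other side. Origin: centre of its underside.
- oil_bottle: Small amber bottle, 38 mm across, 85 mm tall, standing near the work; not to be disturbed. Origin: centre of its underside.
- tip_box: Grey box with clear lid, 85 x 120 x 56 mm; not to be disturbed. Origin: centre of its underside.
- insert_frame: Flat black rectangular frame, 110 x 90 x 6 mm; not to be disturbed. Origin: centre of its underside.

How it is judged:
On the way, in this order (a step that is already met when the one before it is completed fails the run):
1. the pin is drawn clear of its block while the wheel is still at the start station (value of joint plunger above 0.0092 m and value of joint wheel between -0.1 and 0.1 rad), for 0.05 s.
2. the wheel has been turned with the pin out, the dish within 25 mm of the viewing axis (value of joint plunger above 0.0065 m and horizontal distance between dish and lens_axis below 0.025 m), for 0.05 s.
At the end, for the whole second after the job is handed in: The wheel stands still one station on (more than 0.93 rad from the start), the plunger is home to within 2 mm in the hole of that block, the dish lies flat in its well within 10 mm of the viewing axis, and the slug still lies flat in its own well (value of joint plunger below 0.002 m and horizontal distance between dish and lens_axis below 0.01 m and (value of joint wheel above 0.93 rad or value of joint wheel below -0.93 rad) and height (world z) of dish between 0.047 and 0.053 m and angle between each of dish, slug's own z axis and vertical below 0.1 rad and height (world z) of slug between 0.047 and 0.053 m and horizontal distance between slug and hub below 0.07 m and velocity of joint wheel between -0.05 and 0.05 rad/s); the robot touches nothing.
It fails at once if the pin is forced against something with more than 25 N (contact force between pin and anything else above 25 N).
It fails at once if the oil bottle is disturbed (moved over 30 mm) (distance of oil_bottle from where it was at the start of the episode above 0.03 m).
It fails at once if the tip box is disturbed (moved over 30 mm) (distance of tip_box from where it was at the start of the episode above 0.03 m).
It fails at once if the insert frame is disturbed (moved over 30 mm) (distance of insert_frame from where it was at the start of the episode above 0.03 m).
It also fails if it takes over 48 s, if anything falls off the work surface, if the arm or the gripper's body presses on something with over 40 N, if the wrist force passes 120 N, or if a joint passes its speed limit or range.

## Working session

There is one attempt and no reset: what is moved stays moved. The work goes in short steps, Python scripts to look and compute and a tool call to move; the robot and the scene stay as the last step left them, time stands still between calls to the robot, and variables do not carry over. Pictures are saved under pics/ and viewed, about 8 in all and at most 12, crops included, and the job is handed in when it is done.

Besides the shell and the picture viewer there is one more tool, called after "Emit:" as a command line: name --argument value ..., lists and objects as JSON in quotes. servo_tool: Moves the arm, as the interface text tells. Its arguments: {"type":"object","properties":{"rotation":{"type":"array","items":{"type":"array","items":{"type":"number"}}},"dp":{"type":"array","items":{"type":"array","items":{"type":"number"}}},"fingers":{"type":"array","items":{"type":"number"}},"grip_force":{"type":"number"}},"required":["rotation","dp","fingers"]}

```bash
ls; mkdir -p pics; cat > h.py <<'E'
import numpy as np, cv2
from rig import ctrl, capture, camera_params
def save(n,img): cv2.imwrite('pics/'+n+'.png',cv2.cvtColor(img,cv2.COLOR_RGB2BGR))
def ray(p,u,v,fish=False,h=420):
    f=h/2/np.tan(np.radians(p['vfov'])/2); x=u-p['cx'];y=v-p['cy']
    if fish:
        r=np.hypot(x,y)+1e-9;t=r/f; d=np.array([x/r*np.sin(t),y/r*np.sin(t),np.cos(t)])
    else: d=np.array([x/f,y/f,1.])
    V=np.array(p['view']);R=V[:3,:3]; return -R.T@V[:3,3], R.T@d
def onplane(p,u,v,z,fish=False):
    o,d=ray(p,u,v,fish); return o+d*(z-o[2])/d[2]
def cloud(p,depth):
    f=210/np.tan(np.radians(p['vfov'])/2)
    v,u=np.mgrid[0:depth.shape[0],0:depth.shape[1]]
    P=np.stack([(u-p['cx'])/f*depth,(v-p['cy'])/f*depth,depth],-1)
    V=np.array(p['view']); return (P-V[:3,3])@V[:3,:3]
E
python3 - <<'E'
from h import *
print(ctrl.state())
ims=[]
for n in('scene','side'):
    p=camera_params(n);im,d=capture(n);save(n,im);np.savez(n,im=im,d=d);print(n,p)
E
```

```text
pics
{'time_s': 0.0, 'q': array([-1.26098969e-01,  2.21256362e-01,  1.52763088e+00, -1.59648514e-06,
        1.39469318e+00, -1.26098478e-01]), 'qd': array([ 6.23012395e-05, -6.03608143e-04, -6.13655659e-04, -5.18609841e-04,
        3.27090096e-04,  8.84037635e-04]), 'tau': array([-5.06932320e-04, -4.96913910e+01, -3.89390445e+01, -4.46828235e-04,
        1.12446505e-02,  2.49123751e-06]), 'ee_pos': array([6.24429175e-01, 6.86873406e-05, 2.52170007e-01]), 'eef_rot': array([ 9.99999506e-01, -1.04786913e-07, -9.86090186e-04, -1.24215950e-04]), 'contact_force': array([-0.4208376 ,  0.46114199, -0.6852453 ]), 'wrist_torque': array([ 0.00939439, -0.05372289, -0.04610613]), 'gripper_width': 0.08527577020545762}
scene {'vfov': 54.8464581773268, 'cx': 284.5362625125902, 'cy': 207.8268760119633, 'view': array([[-3.81640287e-02,  9.99271009e-01, -9.78013899e-04,
         6.29812074e-05],
       [ 8.84435510e-01,  3.33226768e-02, -4.65471190e-01,
        -4.47012780e-01],
       [-4.65099276e-01, -1.86292461e-02, -8.85062492e-01,
         1.53473606e+00],
       [ 0.00000000e+00,  0.00000000e+00,  0.00000000e+00,
         1.00000000e+00]])}
side {'vfov': 44.418903372302196, 'cx': 280.5848799799808, 'cy': 209.3839811121306, 'view': array([[ 0.97003714, -0.24232672, -0.01748442, -0.54961294],
       [-0.15669874, -0.56902194, -0.80725432,  0.14962427],
       [ 0.18567027,  0.78580646, -0.58994471,  1.16875667],
       [ 0.        ,  0.        ,  0.        ,  1.        ]])}
```

View pics/scene.png

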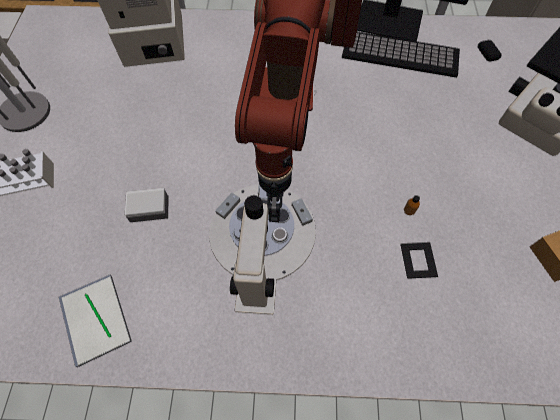

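View pics/side.png

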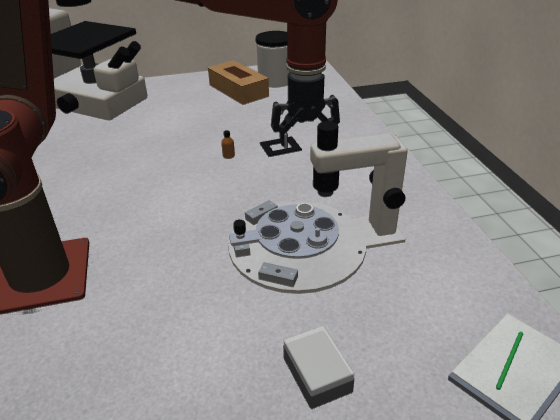

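```bash
python3 - <<'E'
from h import *
s=np.load('side.npz')['im'];c=np.load('scene.npz')['im']
a=cv2.resize(s[180:290,220:372],None,fx=5,fy=5,interpolation=cv2.INTER_CUBIC)
b=cv2.resize(c[180:285,200:325],None,fx=5,fy=5,interpolation=cv2.INTER_CUBIC)
save('side_c',a);save('scene_c',b)
d=np.load('side.npz')['d'];P=cloud(camera_params('side'),d)
for u,v in[(239,227),(262,211),(278,271),(297,226),(305,209),(317,236)]:print(u,v,P[v,u].round(4))
E
```

```text
239 227 [ 0.4569 -0.0616  0.0913]
262 211 [0.534  0.06   0.0344]
278 271 [ 0.5225 -0.155   0.0256]
297 226 [ 0.5922 -0.0592  0.0643]
305 209 [ 0.6281 -0.0022  0.0661]
317 236 [ 0.6243 -0.1118  0.0689]
```

View pics/side_c.png

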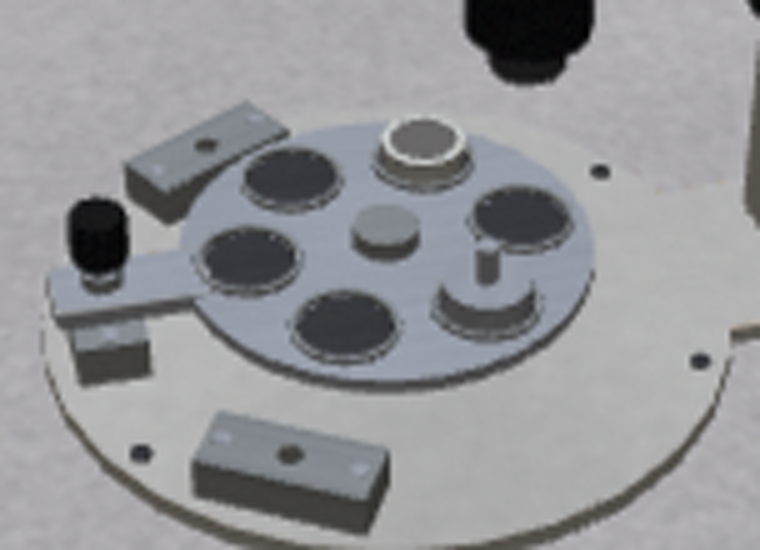

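View pics/scene_c.png

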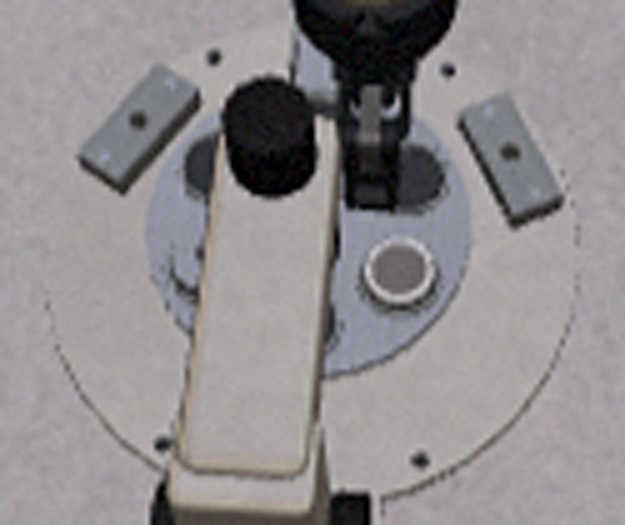

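```bash
python3 - <<'E'
from h import *
ps,pc=camera_params('side'),camera_params('scene')
S=lambda u,v,z:onplane(ps,220+(u+.5)/5-.5,180+(v+.5)/5-.5,z)[:2]
C=lambda u,v,z:onplane(pc,200+(u+.5)/5-.5,180+(v+.5)/5-.5,z)[:2]
hub=S(386,221,.062);w=np.array([S(u,v,.054) for u,v in[(292,177),(249,258),(345,325),(521,217)]])
kn=S(97,209,.092);hp=S(206,146,.034);hm=S(290,455,.034)
hpc=C(511,152,.034);hmc=C(138,120,.034)
print('hub',hub,'wells',w,'pairs mid',(w[2]+0*w[0]))
print('mid well180/well0',(w[1]+w[3])/2,'knob',kn,'holes side',hp,hm,'scene',hpc,hmc)
for n,q in(('hp',hp),('hm',hm),('hpc',hpc),('hmc',hmc),('kn',kn),('w0',w[3])):
    d=q-hub;print(n,np.hypot(*d),np.degrees(np.arctan2(d[1],d[0])))
# base plate circle fit in scene: screws / dish
print('dish scene',C(400,270,.064),'side',S(424,140,.064))
E
```

```text
hub [ 0.59483167 -0.04815676] wells [[ 0.56294584  0.00738375]
 [ 0.52862513 -0.04845504]
 [ 0.5594394  -0.10690555]
 [ 0.66008232 -0.05212139]] pairs mid [ 0.5594394  -0.10690555]
mid well180/well0 [ 0.59435372 -0.05028821] knob [ 0.46044278 -0.04226795] holes side [0.53314077 0.07049752] [ 0.51997998 -0.16226451] scene [0.52816889 0.07382484] [ 0.51437384 -0.16020377]
hp 0.13373333383895777 117.47088510132645
hm 0.1364674099266553 -123.26382288525403
hpc 0.1390087658852957 118.65654640666997
hmc 0.1379420016853359 -125.68107315836181
kn 0.13451784622474208 177.49095096255354
w0 0.06537098787905919 -3.477016817770782
dish scene [0.62425828 0.00934642] side [0.62917935 0.00652728]
```

Emit:
servo_tool --rotation '[[0,0,-35],[0,0,-35],[0,0,-35],[0,0,-35],[0,0,-35]]' --dp '[[-164,42,40],[-164,42,40],[-164,42,40],[-164,42,40],[-164,42,40]]' --fingers '[1,1,1,1,1]'

```text
time_s: 0.52
ee_pos: [0.4528, -0.0416, 0.2077]
eef_rot: [0.953, 0.303, -0.006, -0.003]
contact_force: [0.6, -0.1, 0.4]
gripper_width: 0.0854
```

Emit:
servo_tool --rotation '[[0,0,-35],[0,0,-35],[0,0,-35],[0,0,-35],[0,0,-35]]' --dp '[[0,0,0],[0,0,0],[0,0,0],[0,0,0],[0,0,0]]' --fingers '[1,1,1,1,1]'

```text
time_s: 0.93
ee_pos: [0.4524, -0.0415, 0.2073]
eef_rot: [0.816, 0.578, -0.005, -0.005]
contact_force: [-0.1, -0.9, 0.2]
gripper_width: 0.0852
```

Emit:
servo_tool --rotation '[[0,0,-17],[0,0,-17],[0,0,-17],[0,0,-17],[0,0,-17]]' --dp '[[0,0,0],[0,0,0],[0,0,0],[0,0,0],[0,0,0]]' --fingers '[1,1,1,1,1]'

```text
time_s: 1.35
ee_pos: [0.4522, -0.0414, 0.207]
eef_rot: [0.722, 0.692, -0.004, -0.006]
contact_force: [-0.9, -0.2, 0.2]
gripper_width: 0.0855
```

```bash
cat > st.py <<'E'
from h import *
from scipy.spatial.transform import Rotation as Rn
s=ctrl.state();R=Rn.from_quat(s['eef_rot']).as_matrix()
print(s['time_s'],s['ee_pos'].round(4),'xax',R[:,0].round(3),'zax',R[:,2].round(3),'F',s['contact_force'].round(1),'T',s['wrist_torque'].round(2),'w',round(s['gripper_width'],4),'q6',s['q'][5].round(2))
E
python3 - <<'E'
import st
from h import *
p=camera_params('wrist');im,d=capture('wrist');save('wrist1',im);np.savez('wrist1',im=im,d=d,view=p['view'])
print(p)
E
```

```text
1.35 [ 0.4522 -0.0414  0.207 ] xax [0.043 0.999 0.002] zax [-0.014  0.002 -1.   ] F [-0.9 -0.2  0.2] T [ 0.05 -0.05 -0.  ] w 0.0855 q6 -1.79
{'vfov': 65.70646984690485, 'cx': 283.8669095814054, 'cy': 210.15400088002198, 'view': array([[ 4.25373567e-02,  9.99094564e-01,  7.90723784e-04,
         2.11684850e-02],
       [ 9.63536694e-01, -4.12326894e-02,  2.64380226e-01,
        -4.57791710e-01],
       [ 2.64173451e-01, -1.04841446e-02, -9.64418203e-01,
         2.16277477e-01],
       [ 0.00000000e+00,  0.00000000e+00,  0.00000000e+00,
         1.00000000e+00]])}
```

View pics/wrist1.png

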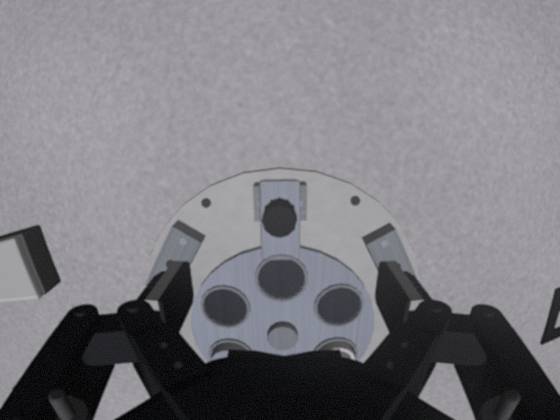

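```bash
cat > wr.py <<'E'
from h import *
def wcloud(p,d):
    f=210/np.tan(np.radians(p['vfov'])/2);v,u=np.mgrid[0:420,0:560]
    x=u-p['cx'];y=v-p['cy'];r=np.hypot(x,y)+1e-9;t=r/f
    P=np.stack([x/r*np.tan(t)*d,y/r*np.tan(t)*d,d],-1);V=np.array(p['view']);return (P-V[:3,3])@V[:3,:3]
def disc(P,m,zlo,zhi,n):
    k=m&(P[...,2]>zlo)&(P[...,2]<zhi);num,l,s,c=cv2.connectedComponentsWithStats(k.astype(np.uint8))
    i=1+np.argmax(s[1:,4]);q=P[l==i]
    (cx,cy),r=cv2.minEnclosingCircle(q[:,:2].astype(np.float32));print(n,len(q),'circ',round(cx,4),round(cy,4),round(r,4),'mean',q.mean(0).round(4))
E
python3 - <<'E'
from wr import *
z=np.load('wrist1.npz');p=camera_params('wrist');P=wcloud(p,z['d'])
v,u=np.mgrid[0:420,0:560]
print('cam',-np.array(p['view'])[:3,:3].T@np.array(p['view'])[:3,3])
disc(P,(abs(u-280)<30)&(abs(v-215)<30),.085,.1,'knob')
disc(P,(abs(u-283)<25)&(abs(v-335)<22),.058,.068,'hub')
print(P[215,280],P[333,283],P[250,262])
h=onplane(p,283,329,.062,True);k=onplane(p,280,215,.092,True);print('rays hub',h,'knob',k)
E
```

```text
cam [ 0.38310073 -0.03776345  0.32965026]
knob 937 circ 0.457 -0.0448 0.0139 mean [ 0.4558 -0.0447  0.0927]
hub 642 circ 0.591 -0.0485 0.0162 mean [ 0.5896 -0.0482  0.0623]
[ 0.45141407 -0.04341918  0.09375986] [ 0.58433809 -0.04701031  0.06213973] [ 0.49664155 -0.06262033  0.05140915]
rays hub [ 0.57933605 -0.04679082  0.062     ] knob [ 0.45192372 -0.04346137  0.092     ]
```

Emit:
servo_tool --rotation '[[-0.8,0,0],[-0.8,0,0],[-0.8,0,0],[-0.8,0,0],[-0.8,0,0]]' --dp '[[-2,8,30],[-2,8,60],[-2,8,90],[-2,8,90],[-2,8,90]]' --fingers '[1,1,1,0.8,0.6]' --grip_force 20

```text
time_s: 1.82
ee_pos: [0.4574, -0.0432, 0.1158]
eef_rot: [0.722, 0.691, -0.0, -0.002]
contact_force: [0.6, -0.0, -0.2]
gripper_width: 0.0639
```

```bash
python3 - <<'E'
import st
from wr import *
p=camera_params('wrist');im,d=capture('wrist');save('wrist2',im);np.savez('wrist2',im=im,d=d)
P=wcloud(p,d);v,u=np.mgrid[0:420,0:560]
k=(P[...,2]>.088)&(P[...,2]<.097)&(abs(P[...,0]-.457)<.02)&(abs(P[...,1]+.044)<.02)
q=P[k];print(len(q),q.min(0),q.max(0),q.mean(0))
E
```

```text
1.8167 [ 0.4574 -0.0432  0.1158] xax [0.044 0.999 0.003] zax [-0.004  0.003 -1.   ] F [ 0.6 -0.  -0.2] T [-0.04 -0.01 -0.05] w 0.0639 q6 -1.8
2046 [ 0.44312837 -0.05792011  0.08810563] [ 0.46952457 -0.03059282  0.09515342] [ 0.45525993 -0.04429341  0.09265806]
```

View pics/wrist2.png

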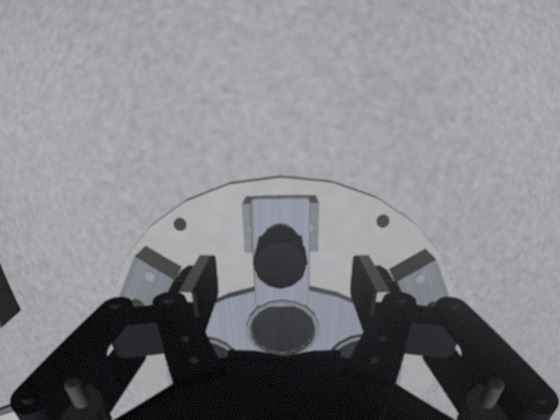

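Emit:
servo_tool --rotation '[[0,0,0],[0,0,0],[0,0,0],[0,0,0],[0,0,0]]' --dp '[[-1,-0.5,20],[-1,-0.5,33],[-1,-0.5,33],[-1,-0.5,33],[-1,-0.5,33]]' --fingers '[0.6,0.5,0.4,0.38,0.36]'

```text
time_s: 2.28
ee_pos: [0.46, -0.0449, 0.0867]
eef_rot: [0.722, 0.692, 0.001, 0.001]
contact_force: [0.4, -0.3, -0.5]
gripper_width: 0.0308
```

Emit:
servo_tool --rotation '[[0,0,0],[0,0,0],[0,0,0]]' --dp '[[0,0,0],[0,0,0],[0,0,0]]' --fingers '[0.34,0.33,0.325]'

```text
time_s: 2.53
ee_pos: [0.4609, -0.0451, 0.0878]
eef_rot: [0.722, 0.692, 0.002, 0.002]
contact_force: [0.5, -0.1, 0.3]
gripper_width: 0.0277
```

```bash
python3 st.py
```

```text
2.5333 [ 0.4609 -0.0451  0.0878] xax [0.044 0.999 0.001] zax [ 0.005  0.    -1.   ] F [ 0.5 -0.1  0.3] T [ 0.02  0.01 -0.02] w 0.0277 q6 -1.8
```

Emit:
servo_tool --rotation '[[0.3,0,0],[0.3,0,0],[0.3,0,0]]' --dp '[[0.5,-3,5],[0.5,-3,5],[0.5,-3,5]]' --fingers '[0.325,0.325,0.325]'

```text
time_s: 2.78
ee_pos: [0.4575, -0.0444, 0.0824]
eef_rot: [0.722, 0.692, -0.0, -0.001]
contact_force: [-0.3, -0.8, -0.1]
gripper_width: 0.0282
```

Emit:
servo_tool --rotation '[[0,0,0],[0,0,0],[0,0,0],[0,0,0]]' --dp '[[0,0,0],[0,0,0],[0,0,0],[0,0,0]]' --fingers '[0.315,0.305,0.3,0.295]'

```text
time_s: 3.12
ee_pos: [0.4574, -0.0444, 0.0824]
eef_rot: [0.722, 0.692, -0.0, -0.001]
contact_force: [-0.1, -0.0, 0.7]
gripper_width: 0.0255
```

```bash
python3 st.py
```

```text
3.1167 [ 0.4574 -0.0444  0.0824] xax [0.044 0.999 0.001] zax [-0.001  0.001 -1.   ] F [-0.1 -0.   0.7] T [-0.15  0.07 -0.  ] w 0.0255 q6 -1.8
```

Emit:
servo_tool --rotation '[[0,0,0],[0,0,0],[0,0,0]]' --dp '[[0,0,0],[0,0,0],[0,0,0]]' --fingers '[0.25,0.2,0.2]' --grip_force 40

```text
time_s: 3.37
ee_pos: [0.4574, -0.0445, 0.0825]
eef_rot: [0.722, 0.692, -0.0, -0.001]
contact_force: [-0.1, -0.2, 1.6]
gripper_width: 0.025
```

```bash
python3 st.py
```

```text
3.3667 [ 0.4574 -0.0445  0.0825] xax [0.044 0.999 0.001] zax [-0.001  0.001 -1.   ] F [-0.1 -0.2  1.6] T [-0.06  0.16 -0.04] w 0.025 q6 -1.8
```

Emit:
servo_tool --rotation '[[0,0,0],[0,0,0],[0,0,0],[0,0,0],[0,0,0]]' --dp '[[0,0,-3],[0,0,-6],[0,0,-9],[0,0,-11.5],[0,0,-11.5]]' --fingers '[0.2,0.2,0.2,0.2,0.2]'

```text
time_s: 3.78
ee_pos: [0.4574, -0.0444, 0.0941]
eef_rot: [0.722, 0.692, -0.0, -0.001]
contact_force: [2.9, -0.5, -8.4]
gripper_width: 0.0248
```

```bash
python3 st.py
```

```text
3.7833 [ 0.4574 -0.0444  0.0941] xax [0.044 0.999 0.001] zax [-0.001  0.001 -1.   ] F [ 2.9 -0.5 -8.4] T [-0.17 -0.48 -0.04] w 0.0248 q6 -1.8
```

```bash
cat > arc.py <<'E'
import sys,st
from st import *
hub=np.array([.592,-.0487])
def plan(turns,z=0,rad=0):
    d=s['ee_pos'][:2]-hub;r=np.hypot(*d);th=np.arctan2(d[1],d[0])
    print('R',r.round(4),'ang',np.degrees(th).round(2),'yaw err',(np.degrees(np.arctan2(R[1,0],R[0,0]))-(np.degrees(th)-90)).round(2))
    for a in turns:
        t=th-np.radians(a);q=hub+(.1348+rad)*np.array([np.cos(t),np.sin(t)])
        w=np.r_[q-s['ee_pos'][:2],z];print(a,(1e3*R.T@w).round(1))
if __name__=='__main__': plan([float(x) for x in sys.argv[1:]])
E
python3 arc.py 2.5 5 7.5 10
```

```text
3.7833 [ 0.4574 -0.0444  0.0941] xax [0.044 0.999 0.001] zax [-0.001  0.001 -1.   ] F [ 2.9 -0.5 -8.4] T [-0.17 -0.48 -0.04] w 0.0248 q6 -1.8
R 0.1347 ang 178.17 yaw err -0.67
2.5 [ 5.9 -0.   0. ]
5.0 [11.8  0.3  0. ]
7.5 [17.6  0.9  0. ]
10.0 [23.4  1.7  0. ]
```

Emit:
servo_tool --rotation '[[0,0,2.5],[0,0,5],[0,0,7.5],[0,0,10],[0,0,10]]' --dp '[[5.9,0,0],[11.8,0.3,0],[17.6,0.9,0],[23.4,1.7,0],[23.4,1.7,0]]' --fingers '[0.2,0.2,0.2,0.2,0.2]'

```text
time_s: 4.2
ee_pos: [0.4603, -0.0204, 0.094]
eef_rot: [0.78, 0.626, 0.0, -0.001]
contact_force: [4.6, -0.4, -8.5]
gripper_width: 0.025
```

```bash
python3 arc.py 3 6 9 12
```

```text
4.2 [ 0.4603 -0.0204  0.094 ] xax [0.217 0.976 0.001] zax [-0.001  0.001 -1.   ] F [ 4.6 -0.4 -8.5] T [-0.11 -0.74 -0.08] w 0.025 q6 -1.57
R 0.1347 ang 167.89 yaw err -0.45
3.0 [7.1 0.  0. ]
6.0 [14.1  0.5  0. ]
9.0 [21.1  1.4  0. ]
12.0 [28.   2.6  0. ]
```

Emit:
servo_tool --rotation '[[0,0,3],[0,0,6],[0,0,9],[0,0,12],[0,0,12]]' --dp '[[7.1,0.2,0],[14.1,0.8,0],[21.1,1.8,0],[28,3.1,0],[28,3.1,0]]' --fingers '[0.2,0.2,0.2,0.2,0.2]'

```text
time_s: 4.62
ee_pos: [0.4693, 0.0067, 0.0938]
eef_rot: [0.841, 0.541, -0.0, -0.001]
contact_force: [1.8, -1.6, -8.6]
gripper_width: 0.0247
```

```bash
python3 arc.py 3 6 9 12; python3 - <<'E'
from h import *
p=camera_params('wrist');im,d=capture('wrist');save('wrist3',im);np.savez('wrist3',im=im,d=d,view=p['view'])
E
```

```text
4.6167 [0.4693 0.0067 0.0938] xax [0.416 0.91  0.001] zax [-0.001  0.001 -1.   ] F [ 1.8 -1.6 -8.6] T [-0.25 -0.48 -0.16] w 0.0247 q6 -1.3
R 0.1346 ang 155.71 yaw err -0.27
3.0 [ 7.1 -0.   0. ]
6.0 [14.1  0.5  0. ]
9.0 [21.1  1.4  0. ]
12.0 [28.   2.6  0. ]
```

View pics/wrist3.png

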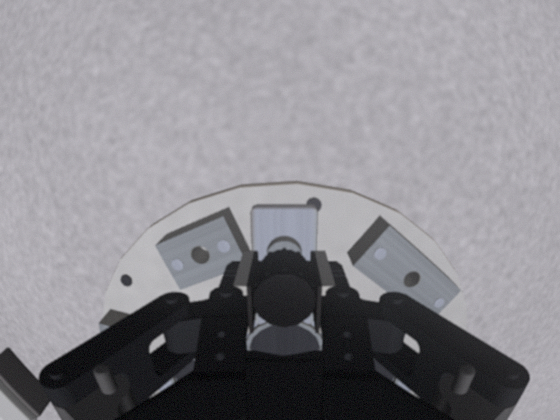

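```bash
python3 - <<'E'
from wr import *
z=np.load('wrist3.npz');im=z['im'];p=camera_params('wrist');p['view']=z['view']
g=cv2.cvtColor(im,cv2.COLOR_RGB2GRAY)
for (u,v) in[(200,255),(411,279)]:
    w=g[v-14:v+15,u-14:u+15];k=(w<70).astype(np.uint8);n,l,s,c=cv2.connectedComponentsWithStats(k);i=l[14,14]
    c0=c[i]+[u-14,v-14];print(c0,s[i],w.min(),w[14,14])
    q=onplane(p,*c0,.034,True)
    for hub in([.592,-.0487],[.591,-.0485],[.5945,-.049]):
        d=q[:2]-hub;print(q.round(4),np.hypot(*d).round(4),np.degrees(np.arctan2(d[1],d[0])).round(2))
d=np.array([.4574,-.0444])-[.592,-.0487];
E
```

```text
[200. 255.] [  0   0  29  29 841] 70 81
[ 0.4572 -0.0446  0.034 ] 0.1349 178.27
[ 0.4572 -0.0446  0.034 ] 0.1339 178.34
[ 0.4572 -0.0446  0.034 ] 0.1374 178.17
[410.85477707 279.06624204] [  0   0  29  29 785] 48 75
[0.5309 0.0721 0.034 ] 0.1353 116.82
[0.5309 0.0721 0.034 ] 0.1347 116.48
[0.5309 0.0721 0.034 ] 0.1367 117.7
```

Emit:
servo_tool --rotation '[[0,0,3],[0,0,6],[0,0,9],[0,0,12],[0,0,12]]' --dp '[[7.1,0.1,0],[14.1,0.6,0],[21.1,1.5,0],[28,2.7,0],[28,2.7,0]]' --fingers '[0.2,0.2,0.2,0.2,0.2]'

```text
time_s: 5.08
ee_pos: [0.4832, 0.0306, 0.0936]
eef_rot: [0.892, 0.451, -0.001, -0.001]
contact_force: [3.4, -2.4, -7.8]
gripper_width: 0.025
```

```bash
python3 arc.py 3 6 9 12; python3 - <<'E'
from wr import *
z=np.load('wrist3.npz');im=z['im'];p=camera_params('wrist');p['view']=z['view']
g=cv2.cvtColor(im,cv2.COLOR_RGB2GRAY).astype(float)
for (u,v) in[(200,255),(411,279)]:
    w=g[v-11:v+12,u-11:u+12];b=np.median(w);yy,xx=np.mgrid[-11:12,-11:12]
    m=((b-w)>15)&(np.hypot(xx,yy)<12);n,l,s,c=cv2.connectedComponentsWithStats(m.astype(np.uint8))
    for i in range(1,n):
        if s[i,4]>20:print(b,s[i],c[i]+[u-11,v-11],onplane(p,*(c[i]+[u-11,v-11]),.034,True).round(4))
E
```

```text
5.0833 [0.4832 0.0306 0.0936] xax [ 0.593  0.805 -0.   ] zax [-0.002  0.001 -1.   ] F [ 3.4 -2.4 -7.8] T [-0.37 -0.48 -0.14] w 0.025 q6 -1.04
R 0.1346 ang 143.91 yaw err -0.27
3.0 [ 7.1 -0.  -0. ]
6.0 [14.1  0.5 -0. ]
9.0 [21.1  1.4 -0. ]
12.0 [28.   2.6 -0. ]
124.0 [  2   2  19  18 236] [199.5        254.97033898] [ 0.457  -0.0449  0.034 ]
132.0 [  3   3  17  17 212] [411.31603774 278.81132075] [0.5309 0.0724 0.034 ]
```

Emit:
servo_tool --rotation '[[0,0,3],[0,0,6],[0,0,9],[0,0,12],[0,0,12]]' --dp '[[7.1,0.2,-0.5],[14.1,0.7,-0.5],[21.1,1.6,-0.5],[28,2.9,-0.5],[28,2.9,-0.5]]' --fingers '[0.2,0.2,0.2,0.2,0.2]'

```text
time_s: 5.5
ee_pos: [0.502, 0.0513, 0.0938]
eef_rot: [0.934, 0.356, -0.001, -0.001]
contact_force: [1.6, -1.6, -7.6]
gripper_width: 0.0252
```

```bash
python3 arc.py 3 6 9 12
```

```text
5.5 [0.502  0.0513 0.0938] xax [ 0.746  0.665 -0.002] zax [-0.003  0.001 -1.   ] F [ 1.6 -1.6 -7.6] T [-0.24 -0.36 -0.16] w 0.0252 q6 -0.78
R 0.1345 ang 132.01 yaw err -0.29
3.0 [ 7.1 -0.1 -0. ]
6.0 [14.1  0.4 -0. ]
9.0 [21.1  1.3 -0. ]
12.0 [28.   2.5 -0.1]
```

Emit:
servo_tool --rotation '[[0,0,3],[0,0,6],[0,0,9],[0,0,12.5],[0,0,12.5]]' --dp '[[7.1,0.0,-0.2],[14.1,0.6,-0.2],[21.1,1.5,-0.2],[29.2,2.9,-0.2],[29.2,2.9,-0.2]]' --fingers '[0.2,0.2,0.2,0.2,0.2]'

```text
time_s: 5.92
ee_pos: [0.5256, 0.0683, 0.0936]
eef_rot: [0.967, 0.253, -0.002, -0.001]
contact_force: [0.9, -2.0, -7.3]
gripper_width: 0.0249
```

```bash
python3 arc.py 1 2 3
```

```text
5.9167 [0.5256 0.0683 0.0936] xax [ 0.872  0.49  -0.003] zax [-0.004  0.001 -1.   ] F [ 0.9 -2.  -7.3] T [-0.29 -0.32 -0.16] w 0.0249 q6 -0.53
R 0.1345 ang 119.57 yaw err -0.25
1.0 [ 2.4 -0.2 -0. ]
2.0 [ 4.7 -0.2 -0. ]
3.0 [ 7.1 -0.1 -0. ]
```

Emit:
servo_tool --rotation '[[0,0,1.8],[0,0,1.8],[0,0,1.8],[0,0,1.8],[0,0,1.8]]' --dp '[[2,-0.2,0],[4.2,-0.2,0],[4.2,-0.2,0.8],[4.2,-0.2,1.5],[4.2,-0.2,1.5]]' --fingers '[0.2,0.2,0.2,0.2,0.2]'

```text
time_s: 6.33
ee_pos: [0.5287, 0.07, 0.0918]
eef_rot: [0.971, 0.239, -0.002, -0.001]
contact_force: [-0.0, -3.5, -7.8]
gripper_width: 0.0247
```

Emit:
servo_tool --rotation '[[0,0,0],[0,0,0],[0,0,0],[0,0,0]]' --dp '[[0,0,0],[0,0,0],[0,0,0],[0,0,0]]' --fingers '[0.3,0.31,0.315,0.32]' --grip_force 20

```text
time_s: 6.67
ee_pos: [0.5292, 0.0704, 0.0927]
eef_rot: [0.971, 0.239, -0.002, -0.001]
contact_force: [-1.3, 0.2, 0.4]
gripper_width: 0.0273
```

```bash
cat > kz.py <<'E'
import sys,arc
from wr import *
arc.plan([.2,.4])
p=camera_params('wrist');im,d=capture('wrist');np.savez('last',im=im,d=d);save('last'+str(arc.s['time_s']),im)
P=wcloud(p,d);e=arc.s['ee_pos']
k=(np.hypot(P[...,0]-e[0],P[...,1]-e[1])<.010)&(P[...,2]<.12)
q=P[k];z=np.median(q[:,2]);print('knob top z',z.round(4),len(q))
t=P[(np.hypot(P[...,0]-e[0],P[...,1]-e[1])<.02)&(abs(P[...,2]-z)<.002)];dx=(t[:,:2]-e[:2])@arc.R[:2,:2];print('knob in tool mm',((dx.min(0)+dx.max(0))*500).round(1))
E
python3 kz.py
```

```text
6.6667 [0.5292 0.0704 0.0927] xax [ 0.886  0.464 -0.003] zax [-0.004  0.001 -1.   ] F [-1.3  0.2  0.4] T [-0.05  0.16  0.08] w 0.0273 q6 -0.5
R 0.1346 ang 117.82 yaw err -0.19
0.2 [ 0.5 -0.2 -0. ]
0.4 [ 0.9 -0.2 -0. ]
knob top z 0.1016 1782
knob in tool mm [ 0.1 -1.2]
```

Emit:
servo_tool --rotation '[[0,0,0.4],[0,0,0.4]]' --dp '[[0.6,-0.2,0],[1.2,-0.2,0]]' --fingers '[0.32,0.32]'

```text
time_s: 6.88
ee_pos: [0.5298, 0.0709, 0.0927]
eef_rot: [0.972, 0.235, -0.002, -0.001]
contact_force: [-3.8, -3.0, 0.0]
gripper_width: 0.0277
```

```bash
python3 kz.py
```

```text
6.8833 [0.5298 0.0709 0.0927] xax [ 0.889  0.457 -0.004] zax [-0.004  0.    -1.   ] F [-3.8 -3.   0. ] T [-0.49  0.51 -0.02] w 0.0277 q6 -0.49
R 0.1348 ang 117.49 yaw err -0.27
0.2 [ 0.5 -0.  -0. ]
0.4 [ 0.9 -0.  -0. ]
knob top z 0.1015 1805
knob in tool mm [-0.1 -1. ]
```

Emit:
servo_tool --rotation '[[0,0,0.3],[0,0,0.3]]' --dp '[[0.4,-0.1,0],[0.8,-0.1,0]]' --fingers '[0.32,0.32]'

```text
time_s: 7.1
ee_pos: [0.5301, 0.071, 0.0925]
eef_rot: [0.973, 0.233, -0.003, -0.0]
contact_force: [-3.1, -3.9, -0.2]
gripper_width: 0.0272
```

```bash
python3 kz.py
```

```text
7.1 [0.5301 0.071  0.0925] xax [ 0.892  0.453 -0.005] zax [-0.006 -0.    -1.   ] F [-3.1 -3.9 -0.2] T [-0.68  0.61  0.05] w 0.0272 q6 -0.48
R 0.1348 ang 117.34 yaw err -0.42
0.2 [ 0.5 -0.  -0. ]
0.4 [ 0.9 -0.  -0. ]
knob top z 0.1012 1803
knob in tool mm [-0.  -1.2]
```

Emit:
servo_tool --rotation '[[0,0,0.3],[0,0,0.3]]' --dp '[[0.5,0,0],[1,0,0]]' --fingers '[0.32,0.32]'

```text
time_s: 7.32
ee_pos: [0.5305, 0.0712, 0.0922]
eef_rot: [0.973, 0.23, -0.004, -0.0]
contact_force: [-2.5, -1.7, -1.0]
gripper_width: 0.0272
```

```bash
python3 kz.py
```

```text
7.3167 [0.5305 0.0712 0.0922] xax [ 0.894  0.448 -0.007] zax [-0.007 -0.001 -1.   ] F [-2.5 -1.7 -1. ] T [-0.09  0.16 -0.03] w 0.0272 q6 -0.48
R 0.1347 ang 117.18 yaw err -0.57
0.2 [ 0.5 -0.1 -0. ]
0.4 [ 0.9 -0.1 -0. ]
knob top z 0.0996 1747
knob in tool mm [ 0.1 -1. ]
```

Emit:
servo_tool --rotation '[[0,0,0.3],[0,0,0.3]]' --dp '[[0.5,0,0],[1,0,0]]' --fingers '[0.32,0.32]'

```text
time_s: 7.53
ee_pos: [0.5324, 0.0724, 0.0926]
eef_rot: [0.974, 0.227, -0.002, -0.001]
contact_force: [-1.2, -0.5, -0.8]
gripper_width: 0.0273
```

```bash
python3 kz.py
```

```text
7.5333 [0.5324 0.0724 0.0926] xax [ 0.897  0.443 -0.004] zax [-0.005  0.001 -1.   ] F [-1.2 -0.5 -0.8] T [-0.08  0.12 -0.01] w 0.0273 q6 -0.47
R 0.1349 ang 116.21 yaw err 0.06
0.2 [ 0.5  0.1 -0. ]
0.4 [ 0.9  0.1 -0. ]
knob top z 0.093 1540
knob in tool mm [-0.  -1.1]
```

Emit:
servo_tool --rotation '[[0,0,0],[0,0,0],[0,0,0],[0,0,0],[0,0,0]]' --dp '[[0,0,0],[0,0,0],[0,0,0],[0,0,0],[0,0,0]]' --fingers '[0.36,0.4,0.5,0.6,0.6]'

```text
time_s: 8.0
ee_pos: [0.5326, 0.0724, 0.0927]
eef_rot: [0.974, 0.227, -0.002, -0.001]
contact_force: [0.7, -0.7, 0.5]
gripper_width: 0.0511
```

```bash
python3 kz.py
```

```text
8.0 [0.5326 0.0724 0.0927] xax [ 0.896  0.443 -0.004] zax [-0.004  0.001 -1.   ] F [ 0.7 -0.7  0.5] T [ 0.03  0.   -0.04] w 0.0511 q6 -0.47
R 0.1349 ang 116.13 yaw err 0.17
0.2 [ 0.5  0.1 -0. ]
0.4 [ 0.9  0.1 -0. ]
knob top z 0.093 1530
knob in tool mm [-0.6 -0.8]
```

Emit:
servo_tool --rotation '[[0,0,0],[0,0,0],[0,0,0],[0,0,0],[0,0,0]]' --dp '[[0,0,-15],[0,0,-40],[0,0,-75],[0,-15,-110],[0,-30,-110]]' --fingers '[0.6,0.6,0.6,0.6,0.6]'

```text
time_s: 8.47
ee_pos: [0.524, 0.0992, 0.2109]
eef_rot: [0.974, 0.227, 0.004, 0.0]
contact_force: [2.8, 0.5, 0.8]
gripper_width: 0.0512
```

```bash
python3 - <<'E'
import st
from wr import *
p=camera_params('wrist');im,d=capture('wrist');P=wcloud(p,d)
m=(np.hypot(P[...,0]-.5315,P[...,1]-.072)<.025)
disc(P,m,.086,.112,'knob')
ps=camera_params('side');s,ds=capture('side')
Q=cloud(ps,ds);m=(np.hypot(Q[...,0]-.5315,Q[...,1]-.072)<.03)
disc(Q,m,.086,.112,'knob side')
print(np.percentile(Q[m&(Q[...,2]>.086)&(Q[...,2]<.12)][:,2],[50,90,100]))
save('side_end',cv2.resize(s[130:290,210:410],None,fx=4,fy=4,interpolation=cv2.INTER_CUBIC))
E
```

```text
8.4667 [0.524  0.0992 0.2109] xax [0.897 0.442 0.008] zax [ 0.008  0.001 -1.   ] F [2.8 0.5 0.8] T [-0.03 -0.09  0.04] w 0.0512 q6 -0.42
knob 819 circ 0.531 0.0728 0.0139 mean [0.5306 0.074  0.0925]
knob side 71 circ 0.5353 0.0696 0.0153 mean [0.5332 0.0684 0.0909]
[0.09116927 0.09355645 0.09587053]
```

View pics/side_end.png

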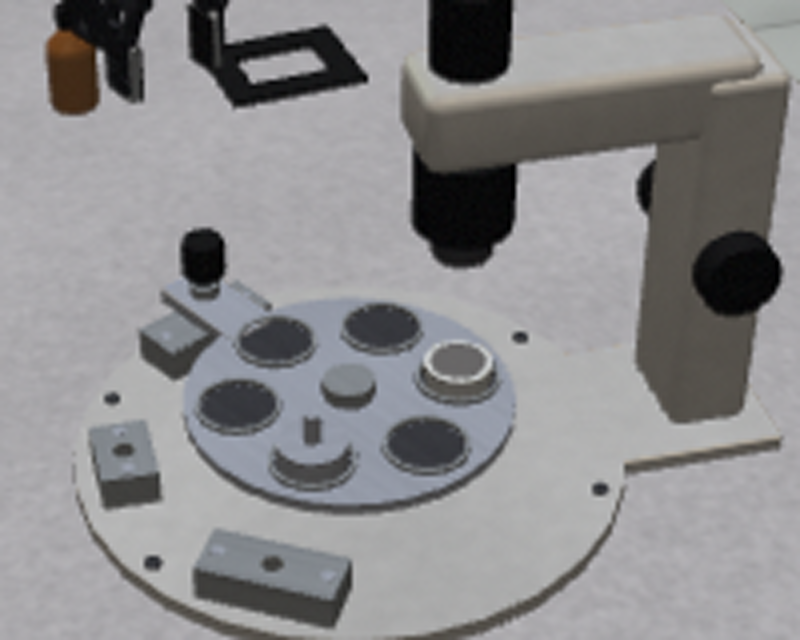

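The end view shows the dish under the head at (457,370), the slug upright at (312,455), and the knob low on its sleeve at (204,260). The gripper is well clear of everything.

```bash
python3 -c "
from rig import ctrl
print(ctrl.finish_job())"
```

```text
the job is handed in; nothing more can be done
None
```

The wheel is one station on, with the dish under the viewing head and the pin home in the next block's hole. I handed the job in at about 8.5 s of robot time. It gave no verdict, so what follows is from my own checks.

I gripped the knob, drew the pin up about 11.5 mm and swung the wheel about 61° clockwise. Just short of the hole I loosened the grip so the spring rested the pin on the block. I then nudged the knob in steps of about 1 mm, with side forces of about 5 N or less at the end of each step, until the pin dropped in. After that I opened the gripper and raised the arm clear.

- **Pin:** The knob's top read 92.5 to 93 mm, the same as at the start with the pin home. On the block it had read 101.5 mm.
- **Position:** The knob stands at (0.531, 0.073), within 1 mm of where I had measured the hole.
- **Dish and slug:** The last side picture shows the dish flat in its well under the head and the slug upright in its own. I did not measure the dish's distance from the viewing axis.
- **Surroundings:** The bottle and frame look untouched in that picture. I did not check the tip box again, but the arm never went near it.
- **Disagreement:** The side camera put the knob about 5 mm from the wrist camera's reading. It had only 71 depth points, so I relied on the wrist camera and the arm's own position.

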